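Hang the panel lamp and refit its dimmer knob

ROBOT

A 6-joint arm with a two-finger parallel gripper is mounted at the origin on a cart in front of the work surface, level with it; the furniture and walls round the work are solid. World frame = base frame: x ahead of the robot, y to its left, z up, the work surface at z = 0. Lengths are in m, angles in rad, forces in N, time in s.
With the tool pointing down it reaches from about 0.325 to 1 m from the base axis. Payload 5.1 kg.
Tool frame: the origin (TCP) lies midway between the tips of the shut fingers; the grasp point (between the pads) lies 19 mm behind it; z points along the fingers, x is the direction in which the jaws open and shut, and the axes are right-handed (so a half turn about z gives the same grasp; the last joint's range is limited). The gripper opens to 85 mm and grips with 20 to 120 N. Pads are 22 mm wide; open, the fingers measure 114 mm over their backs; the gripper's body (76 mm by 85 mm) begins 54 mm behind the grasp point. The pads swing forward as they close: fully open they stand 13 mm farther back than shut.
Start: joints at [-1.392, 0.124, 1.65, -0, 1.367, -0.083], TCP at [0.168, -0.628, 0.231] pointing down, gripper open.
Joint ranges: [-2.61, 2.61], [-1.02, 2.33], [0.03, 2.71], [-1.35, 4.49], [0.32, 2.68], [-2.91, 2.91]. Speed limits (rad/s): [2.57, 2.57, 3.14, 3.14, 3.14, 3.14].

INTERFACE

Orientations are given as a rotation vector (axis times angle).
In Python, from rig import bot gives the robot as it stands. The module is installed in compiled form; this text tells all that it offers.
- The arm moves only by the tool send_rows, never from a script. Its argument "plan" is one flat list of numbers, 7 for each row, row after row: the shift along the world's x, y, z scaled (see below), then the turn, a rotation vector about the world's x, y, z scaled (see below), then the opening, from 0 (shut) to 1 (fully open). A call has 1 to 8 rows; each row shifts and turns the pose as measured when the row begins; what a row does not reach is not made up. The controller multiplies each number of a shift by 0.02 m and each number of a turn by 4 degrees. A row lasts 1/12 s, in which the tool goes at most 41.7 mm and 7.16 degrees, less where a joint would pass 70% of its speed; a pose out of reach is approached as far as the arm can. A call with a number of a shift or a turn outside -1 to 1 is refused whole. A call with a gripper value outside its range is refused whole. The fingers move at their own pace and stop on an object; "squeeze" is the grip in N (left out, the last holds). Time passes only in rows, so rows that do not move let the fingers close. It gives the time, the measured TCP pose, the force and the opening at its end, in the units of the state.
- bot.read_state(): the state, without advancing time (a new reading comes with each control period).
- bot.camera(name): name is "side" or "top" or "wrist"; returns the picture (480x640x3 uint8, blue, green, red); there is no depth.
- bot.camera_model(name): a dict with "fov_y" (degrees; the focal length in pixels is half the picture's height over the tangent of half this angle, whatever the lens; pixels are square), "cx", "cy" (the principal point, pixels), "camera_from_world" (4x4, takes a point from world to camera coordinates). Camera axes: x right, y down, z forward; pixel columns grow to the right and rows downward; lengths in m; the calibration is good to about 2 mm. A picture is of the moment at which its call begins: read the wrist's pose just before it. camera_model takes no time and is no camera call; for the wrist camera it gives the pose at the moment of the call.
- bot.close_job(): hands the job in, once; it reports no verdict.
Trained networks look in the newest picture that a camera, given by its name, has taken for a name from the list of things; names that differ only in an ending like _2 or _b are one class to them, and where a whole thing is asked for, a point or a joint stands for the part that bears it (a point fixed in the world has none). Each returns a list of dicts, best first, with "p" (0 to 1); they miss things now and then, are a little off and sometimes report something else, mostly with a low value. They report only what shows in the picture. A call takes as long as a camera call. They do not tell look-alikes from the thing itself.
- bot.cut_out(label, camera): "pixels" (480x640 bool, what is visible of it) and "rect" ([left, top, right, bottom] in pixels, round what is visible of it).
The state is a dict: "clock": time; "joints": joint angles; "joint_vel": joint speeds; "tau": joint torques, N m; "tool_pos": TCP position; "orientation": TCP orientation; "ft_force": force on the tool from outside, world axes, zero at the start; "torque": the same for the moment, N m; "opening": finger opening in m.
Only numpy, scipy, OpenCV 4.12 (cv2) and the standard library are available. Lean on these libraries where they do the work, as an engineer would, in place of code of your own. Each camera call takes 0.05 s, during which the arm holds its last target. There are 200 camera calls.

TASK

Set up the cordless panel lamp: hang it by its handle over both prongs of the lamp stand's hook, its white light face pointing away from the post, and let go of it so that it hangs free. Then fit the loose dimmer knob back on the dimmer's bare shaft: turn it until the flat in its bore matches the flat of the shaft, push it fully home without forcing it, and press it right down against the spring of the push switch, as one does to pair the lamp. Finish still gripping the knob and holding it pressed down; leave the other things on the table where they are.

Things in the scene. Friction and masses are not known exactly. Their poses are not given: they have to be found in the camera images.
- lamp: cordless LED panel lamp, loose, 0.2-0.33 kg, upright on the table: black box 34 deep (x) x 120 wide (y) x 70 high, white light face to its -x, fins behind. Origin: centre of underside, z up. A stiff steel arch handle in its y-z plane rises from the ends: 8 mm rod, bar along y 120 mm above the underside, uprights at y = +-55 mm, opening under the bar 46 mm high, 103 mm wide
- lamp_handle (a point): centre of the handle bar, 120 mm above the lamp's underside; axes as the lamp's. The middle 40 mm of the bar is a square rubber grip 12 x 12 mm in section, the place to pinch; bare 8 mm rod on either side of it
- lamp_aim (a point): a point in the air 60 mm from the lamp's middle, straight out from its white light face (its -x), 36 mm above its underside
- stand: lamp stand, fixed: base plate 150 x 160 x 14 mm (x -95 to +55 mm), upright post 16 mm thick, 243 mm high, nothing above. Origin under the post on the table, z up. Two level prongs (8 mm rod, at y = -36 and +36 mm, crossbar at the post) point to its -x, centre line 235 mm high; from 80 mm out their tips turn up, ending at x = -92 mm, 20 mm above the centre line
- hook (a point): middle of the hook: midway between the prongs, on their centre line, 45 mm out from the post, 235 mm above the table; axes as the stand's (prongs point to -x). With the lamp hung, its handle bar lies across both prongs, bar centre 8 mm above this point, the rubber grip between the prongs
- knob: loose dimmer knob, black, 50 g, bore down: round skirt 47 mm across, 8.5 high; on it a bar grip 20 mm wide (y) with flat sides, x -23 to +19 mm, then a pointed nose to x = +29 past the skirt; top 28 mm high, white rib towards the nose. Origin: centre of underside, z up, x to the nose. Blind D-bore below: 14 mm across, 17 deep, flat 3.5 mm from the axis on the nose side
- bore_roof (a point): closed end of the knob's bore, on its axis 17 mm above the knob's underside. The shaft has about 1 mm of play all round in the bore
- dimmer: dimmer, fixed: grey desk-top box 110 deep (x) x 96 wide (y), top face 38 mm above the table, tick marks round the bare steel shaft in its middle. A thin dial disc (46 mm across, 45 mm above the table) is fixed on the shaft and turns and sinks with it; its pointed tab, 29 mm from the axis, shows the direction of the shaft's flat. Origin under the shaft's axis on the table, z up
- shaft_tip (a point): end of the upright D-shaft, on its axis, 64 mm above the table when not pressed. 12 mm across, 1.5 mm chamfer, one flat 2.5 mm from the axis; x of this point points out of the flat (to the dial's tab) and turns with the shaft. The knob fits only with its nose (its x) that way; fully home the shaft end meets the bore's closed end, the knob's underside 47 mm above the table (43 pressed)
- dimmer_press (a joint): how far the shaft is pressed down, 0 (up) to 0.004 m (stop); a spring pushes back with 4 N at 0, growing to 8 N at 4 mm
- dimmer_turn (a joint): turn of the shaft, rad, anticlockwise from above; at 0 the flat faces the dimmer's +x. Turns from -2.6 to 2.6 with slight friction (0.03 N m), so an almost matched knob pulls it round the last bit
- paint_tube: the loose used paint tube, 40x112x26 mm, white with a cap; origin at the centre of its underside
- jar_lid: a loose pressed-metal jar lid, a plain disc 61 mm across and 12 mm high (not the knob); origin at the centre of its underside
- medium_bottle: a small white bottle of painting medium, 39 mm across, 94 mm high; origin at the centre of its underside
- tape: a roll of masking tape lying flat, 100 mm across, 25 mm high; origin at the centre of its underside
- marker: a loose marker pen, 17x135x16 mm; origin at the centre of its underside, length along its y axis
- brush: a loose paint brush, 12x201x12 mm; origin at the centre of its underside, length along its y axis
Mind the look-alikes: they are no part of the job. What is meant by the knob is not red, and is the larger of those in its own colour.

How it is judged:
On the way, in this order (a step that is already met when the one before it is completed fails the run):
1. the lamp hangs by its handle over both prongs, light face away from the post, let go of and still (x of lamp_handle in the frame of hook between -0.034 and 0.036 m and y of lamp_handle in the frame of hook between -0.018 and 0.018 m and z of lamp_handle in the frame of hook between 0.004 and 0.013 m and x of lamp_aim in the frame of hook below -0.01 m and angle between lamp's own z axis and vertical below 0.2 rad and contact force between lamp and stand above 0.8 N and contact force between lamp and the arm below 0.1 N and contact force between lamp and the fingers below 0.1 N and linear speed of lamp below 0.04 m/s), for 0.3 s.
2. the knob is fully home on the D-shaft (z of shaft_tip in the frame of knob above 0.0145 m and horizontal distance between bore_roof and shaft_tip below 0.003 m and angle between knob's own z axis and vertical below 0.1 rad and angle between the x axis of knob and the x axis of shaft_tip, either way round below 0.35 rad), for 0.1 s.
At the end, for the whole second after the job is handed in: Lamp at rest, untouched, bar within 18 mm sideways of the hook's middle and lying on the prongs, tilt under 0.2 rad, light face away from the post. Knob at least 14.5 mm onto the shaft, under 3 mm off axis, under 0.1 rad tilt; fingers hold it (over 3 N) and keep the shaft pressed over 2.8 mm (all of step 1 and all of step 2 and value of joint dimmer_press above 0.0028 m and contact force between knob and the fingers above 3 N); the arm keeps its last pose, push and grip.
It fails at once if one of the loose bystanders (paint tube, jar lid, bottle, tape, marker, brush) is pushed more than 30 mm (distance of any of paint_tube, jar_lid, medium_bottle, tape, marker, brush from where it was at the start of the episode above 0.03 m).
It fails at once if the lamp is tipped over (more than 0.7 rad) (angle between lamp's own z axis and vertical above 0.7 rad).
It fails at once if the knob is forced against the dimmer or its shaft with more than 60 N (contact force between knob and dimmer above 60 N).
It also fails if it takes over 58 s, if anything falls off the work surface, if the arm or the gripper's body presses on something with over 40 N, if the wrist force passes 120 N, or if a joint passes its speed limit or range.

## Working session

There is one attempt and no reset: what is moved stays moved. The work goes in short steps, Python scripts to look and compute and a tool call to move; the robot and the scene stay as the last step left them, time stands still between calls to the robot, and variables do not carry over. Pictures are saved under pics/ and viewed, about 8 in all and at most 12, crops included, and the job is handed in when it is done.

Besides the shell and the picture viewer there is one more tool, called after "Call:" as name(argument=value, ...), one argument or row to a line, values as JSON. send_rows: Moves the arm, as the interface text tells. Shifts and turns lie within -1 to 1; 1 stands for 0.02 m of shift or 4 degrees of turn. Its arguments: {"type":"object","properties":{"plan":{"type":"array"},"squeeze":{"type":"number"}},"required":["plan"]}

```bash
mkdir -p pics
cat > h.py <<'E'
import numpy as np, cv2
from rig import bot
from scipy.spatial.transform import Rotation as R
def K(n):
    m=bot.camera_model(n); f=240/np.tan(np.radians(m["fov_y"])/2); return f,m["cx"],m["cy"],np.array(m["camera_from_world"])
def ray(n,u,v,z):
    f,cx,cy,T=K(n); d=T[:3,:3].T@np.array([(u-cx)/f,(v-cy)/f,1]); o=-T[:3,:3].T@T[:3,3]
    return o+d*(z-o[2])/d[2]
def proj(n,p):
    f,cx,cy,T=K(n); c=T[:3,:3]@np.asarray(p,float)+T[:3,3]; return np.array([cx+f*c[0]/c[2],cy+f*c[1]/c[2]])
def look(n,fn):
    im=bot.camera(n); cv2.imwrite("pics/"+fn,im); return im
E
python3 - <<'E'
from h import *
np.set_printoptions(precision=3,suppress=True)
print(bot.read_state())
for n in["top","side"]:
    look(n,n+"0.png"); f,cx,cy,T=K(n); print(n,f,cx,cy,-T[:3,:3].T@T[:3,3],T[2,:3])
    for l in ["lamp","stand","knob","dimmer"]:
        for d in bot.cut_out(l,n)[:3]: 
            r=d["rect"]; print(n,l,round(d["p"],2),r, [ray(n,(r[0]+r[2])/2,(r[1]+r[3])/2,0.02)])
E
```

```text
{'clock': 0.0, 'joints': array([-1.392,  0.125,  1.652, -0.   ,  1.368, -0.083]), 'joint_vel': array([-0.   , -0.001,  0.002, -0.001,  0.001,  0.001]), 'tau': array([  0.   , -42.361, -36.545,  -0.   ,   0.007,  -0.   ]), 'tool_pos': array([ 0.168, -0.627,  0.23 ]), 'orientation': array([-2.491,  1.912,  0.002]), 'ft_force': array([ 0.086,  0.058, -0.836]), 'torque': array([-0.045, -0.014,  0.048]), 'opening': 0.08522609474284494}
top 537.3035398483752 323.01715215699784 238.2807367900999 [0.458 0.033 1.265] [ 0.099  0.01  -0.995]
top lamp 0.89 [260.2, 259.6, 315.9, 296.7] [array([0.488, 0.125, 0.02 ])]
top stand 0.81 [235.3, 148.9, 311.3, 231.9] [array([0.694, 0.163, 0.02 ])]
top knob 0.89 [347.5, 262.1, 372.1, 285.5] [array([ 0.5 , -0.04,  0.02])]
top knob 0.73 [416.0, 243.8, 436.4, 264.2] [array([ 0.547, -0.194,  0.02 ])]
top knob 0.71 [460.3, 229.0, 510.6, 279.3] [array([ 0.547, -0.331,  0.02 ])]
top dimmer 0.95 [461.8, 228.6, 510.9, 279.9] [array([ 0.547, -0.333,  0.02 ])]
side 469.4899734057597 317.069712181891 234.78920379646465 [0.386 1.014 0.602] [ 0.174 -0.903 -0.393]
side lamp 0.56 [331.0, 268.2, 362.1, 343.3] [array([0.493, 0.074, 0.02 ])]
side stand 0.72 [212.7, 210.5, 290.6, 346.6] [array([0.75 , 0.002, 0.02 ])]
side stand 0.23 [345.4, 225.8, 358.5, 233.2] [array([ 0.543, -0.392,  0.02 ])]
side knob 0.61 [333.7, 249.5, 349.4, 263.4] [array([ 0.545, -0.185,  0.02 ])]
side knob 0.58 [349.4, 262.7, 361.4, 275.5] [array([ 0.497, -0.116,  0.02 ])]
side dimmer 0.85 [331.7, 226.3, 371.9, 252.3] [array([ 0.533, -0.313,  0.02 ])]
```

Run:
```python
import cv2
im=cv2.imread("pics/top0.png")[140:310,220:520]
cv2.imwrite("pics/a.png",cv2.resize(im,(800,453),interpolation=cv2.INTER_CUBIC))
im=cv2.imread("pics/side0.png")[190:360,190:450]
cv2.imwrite("pics/b.png",cv2.resize(im,(800,523),interpolation=cv2.INTER_CUBIC))
```

```text
(no output)
```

View pics/a.png

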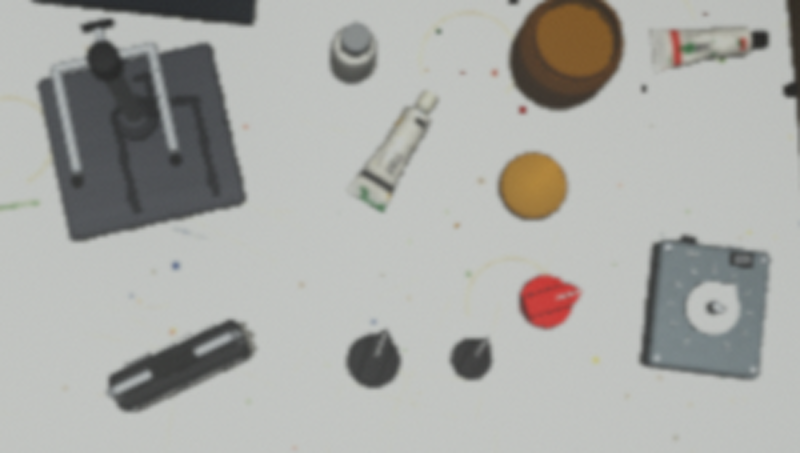

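View pics/b.png

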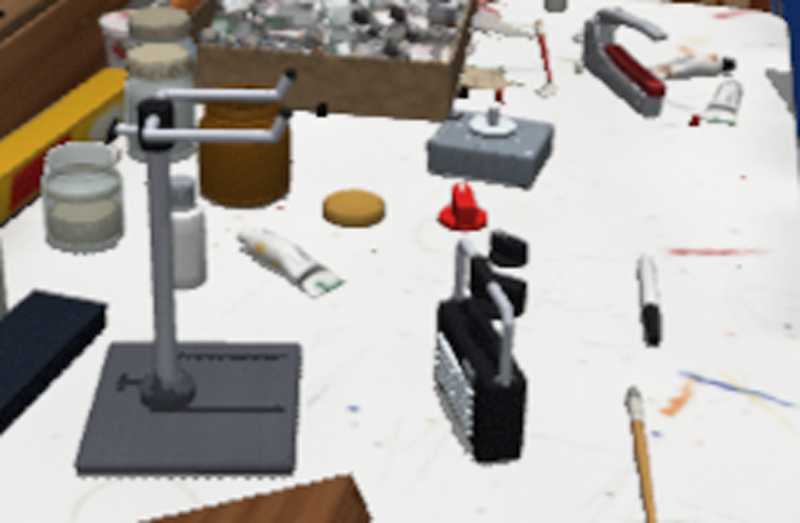

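The crops show the fins facing +x and the prongs facing −x. The target knob is the larger black one, at crop (373,358) with its nose up-right. The dial tab is up-right at crop (738,287). Next I'll fit the poses by silhouette.

```bash
cat > fit.py <<'E'
from h import *
from scipy.optimize import minimize
def box(x0,x1,y0,y1,z0,z1): return np.array([[x,y,z] for x in(x0,x1) for y in(y0,y1) for z in(z0,z1)])
def disc(r,z0,z1,x=0): a=np.arange(0,6.28,.2); return np.array([[x+r*np.cos(t),r*np.sin(t),z] for t in a for z in(z0,z1)])
h=.004
M=dict(
lamp=[box(-.017,.017,-.06,.06,0,.07)]+[box(-h,h,s*.055-h,s*.055+h,.06,.124) for s in(1,-1)]+[box(-h,h,-.055,.055,.116,.124),box(-.006,.006,-.02,.02,.114,.126)],
stand=[box(-.095,.055,-.08,.08,0,.014),box(-.008,.008,-.008,.008,0,.243),box(-h,h,-.04,.04,.231,.239)]+[box(-.08,h,s*.036-h,s*.036+h,.231,.239) for s in(1,-1)]+[np.vstack([box(-.082,-.078,s*.036-h,s*.036+h,.231,.239),box(-.092,-.09,s*.036-h,s*.036+h,.25,.255)]) for s in(1,-1)],
dimmer=[box(-.055,.055,-.048,.048,0,.038),disc(.023,.044,.046),disc(.006,.045,.064)],
knob=[disc(.0235,0,.0085),np.vstack([box(-.021,.019,-.01,.01,0.008,.028),box(.028,.029,-.001,.001,.008,.024)])])
def render(parts,q,cam):
    f,cx,cy,T=cam; P=R.from_euler('z',q[2]).as_matrix(); S=4; im=np.zeros((480*S,640*S),np.uint8)
    for p in parts:
        w=p@P.T+[q[0],q[1],q[3] if len(q)>3 else 0]; c=w@T[:3,:3].T+T[:3,3]; uv=np.c_[cx+f*c[:,0]/c[:,2],cy+f*c[:,1]/c[:,2]]
        cv2.fillConvexPoly(im,cv2.convexHull(((uv+.5)*S).astype(np.float32)).astype(np.int32),255)
    return cv2.resize(im,(640,480),interpolation=cv2.INTER_AREA)/255.
def fit(name,q0,masks,cams):
    c=lambda q:sum(1-np.minimum(r:=render(M[name],q,k),m).sum()/np.maximum(r,m).sum() for m,k in zip(masks,cams))
    s=np.array([q0]+[np.array(q0)+d for d in([.015,0,0],[0,.015,0],[0,0,.2])])
    o=minimize(c,q0,method="Nelder-Mead",options=dict(initial_simplex=s,xatol=1e-4,fatol=1e-4,maxfev=250)); return o.x,o.fun
E
python3 - <<'E'
from fit import *
np.set_printoptions(precision=4,suppress=True)
for n in("top","side"): bot.camera(n)
for l,q0 in dict(lamp=(.48,.12,.41),stand=(.72,.16,.2),dimmer=(.54,-.33,-.1),knob=(.5,-.04,-.4)).items():
    D={}
    for n in("top","side"):
        for d in bot.cut_out(l,n):
            r=d["rect"]; e=np.hypot(*(np.array([(r[0]+r[2])/2,(r[1]+r[3])/2])-proj(n,[q0[0],q0[1],.05])))
            if e<45 and n not in D: D[n]=d["pixels"].astype(float)
    use=[["top","side"],["top"]] if l!="knob" else [["top"]]
    for u in use:
        u=[x for x in u if x in D]; print(l,u,*fit(l,q0,[D[x] for x in u],[K(x) for x in u]))
s=bot.read_state(); print(R.from_rotvec(s["orientation"]).as_matrix()); print(K("wrist")[3], K("wrist")[0], s["clock"])
E
```

```text
lamp ['top', 'side'] [0.49   0.1234 0.4236] 0.217092121225834
lamp ['top'] [0.4902 0.1239 0.4418] 0.09290590679726929
stand ['top'] [0.7103 0.1689 0.2334] 0.04549072284121014
stand ['top'] [0.7103 0.1689 0.2334] 0.04549072284121014
dimmer ['top', 'side'] [ 0.5431 -0.3295 -0.1323] 0.19258971396353375
dimmer ['top'] [ 0.5433 -0.3284 -0.1277] 0.06511831425776882
knob ['top'] [ 0.4958 -0.0432 -0.2674] 0.10325348808494883
[[ 0.2588 -0.9659 -0.    ]
 [-0.9659 -0.2588 -0.    ]
 [ 0.      0.     -1.    ]]
[[ 0.2584 -0.966   0.0003 -0.6503]
 [-0.9289 -0.2484  0.2745 -0.036 ]
 [-0.2651 -0.0712 -0.9616  0.3785]
 [ 0.      0.      0.      1.    ]] 353.82253153803975 1.0
```

Call:
send_rows(
  plan=[0.4,0.94,0.3,0,0,0.62,1,0.4,0.94,0.3,0,0,0.62,1,0.4,0.94,0,0,0,0.62,1,0.4,0.94,0,0,0,0.62,1,0.4,0.94,0,0,0,0.62,1,0.4,0.94,0,0,0,0.62,1,0.4,0.94,0,0,0,0.62,1,0.4,0.94,0,0,0,0.62,1],
)

```text
clock: 1.67
tool_pos: [0.2322, -0.4742, 0.2433]
orientation: [2.791, -1.439, 0.001]
ft_force: [-0.5, -0.1, 0.0]
opening: 0.0859
```

Call:
send_rows(
  plan=[0.4,0.94,0,0,0,0.62,1,0.4,0.94,0,0,0,0.62,1,0.4,0.94,0,0,0,0.62,1,0.4,0.94,0,0,0,0.62,1,0.4,0.94,0,0,0,0.62,1,0.4,0.94,0,0,0,0.62,1,0.4,0.94,0,0,0,0.62,1,0.4,0.94,0,0,0,0.62,1],
)

```text
clock: 2.33
tool_pos: [0.2983, -0.316, 0.2444]
orientation: [3.004, -0.912, 0.005]
ft_force: [1.1, 0.3, 0.2]
opening: 0.0853
```

Call:
send_rows(
  plan=[0.4,0.94,0,0,0,0.62,1,0.4,0.94,0,0,0,0.62,1,0.4,0.94,0,0,0,0.62,1,0.4,0.94,0,0,0,0.62,1,0.4,0.94,0,0,0,0.62,1,0.4,0.94,0,0,0,0.62,1,0.4,0.94,0,0,0,0.62,1,0.4,0.94,0,0,0,0.62,1],
)

```text
clock: 3.0
tool_pos: [0.3642, -0.1578, 0.2462]
orientation: [3.117, -0.355, 0.015]
ft_force: [0.9, 0.2, -0.1]
opening: 0.0855
```

Call:
send_rows(
  plan=[0.39,0.88,0,0,0,0.58,1,0.39,0.88,0,0,0,0.58,1,0.39,0.88,0,0,0,0.58,1,0.39,0.88,0,0,0,0.58,1,0.39,0.88,0,0,0,0.58,1,0.39,0.88,0,0,0,0.58,1,0.39,0.88,0,0,0,0.58,1,0.39,0.88,0,0,0,0.58,1],
)

```text
clock: 3.67
tool_pos: [0.4288, -0.0088, 0.2482]
orientation: [3.132, 0.18, 0.025]
ft_force: [0.4, -0.4, 0.3]
opening: 0.0853
```

Call:
send_rows(
  plan=[0.39,0.88,0,0,0,0.58,1,0.39,0.88,0,0,0,0.58,1,0.39,0.88,0,0,0,0.58,1,0.39,0.88,0,0,0,0.58,1,0.39,0.88,0,0,0,0.58,1,0.39,0.88,0,0,0,0.58,1,0.39,0.88,0,0,0,0.58,1,0.1,0.2,0,0,0,0.2,1],
)

```text
clock: 4.33
tool_pos: [0.4879, 0.1276, 0.2497]
orientation: [3.067, 0.673, 0.032]
ft_force: [-0.6, 0.1, -0.6]
opening: 0.0854
```

Run:
```python
from h import *
np.set_printoptions(precision=4,suppress=True)
s=bot.read_state(); A=R.from_rotvec(s["orientation"]).as_matrix(); print(s["tool_pos"],A,s["clock"])
im=look("wrist","w1.png")
for p in ([.49,.1234,.12],):
    print(proj("wrist",p))
q=(.49,.1234,.43); 
for y in(-.055,-.02,.02,.055):
    c=proj("wrist",[q[0]-np.sin(q[2])*y,q[1]+np.cos(q[2])*y,.12]); cv2.circle(im,tuple(int(i) for i in c),2,(0,0,255),-1)
cv2.imwrite("pics/w1m.png",im)
```

```text
[0.4879 0.1276 0.2497] [[ 0.9079  0.4186  0.0204]
 [ 0.4187 -0.9081  0.0031]
 [ 0.0198  0.0057 -0.9998]] 4.3333
[324.3692 238.8467]
```

View pics/w1m.png

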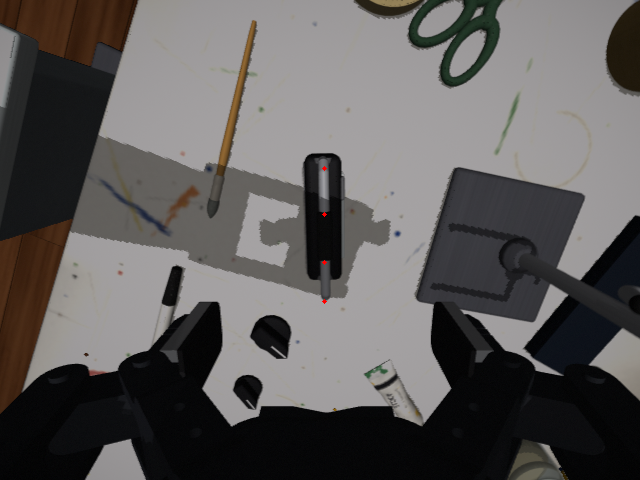

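The wrist view confirms it: the projected bar points lie on the handle (column ≈324), with the rubber grip at rows 214–262. The fit is good, so I'm descending to pinch.

Call:
send_rows(
  plan=[0.1,-0.2,-0.5,-0.04,0.29,0,1,0,0,-0.9,0,0,0,1,0,0,-0.9,0,0,0,1,0,0,-0.9,0,0,0,1,0,0,-0.9,0,0,0,1,0,0,-0.9,0,0,0,0.7,0,0,-0.9,0,0,0,0.5,0,0,-0.5,0,0,0,0.4],
)

```text
clock: 5.05
tool_pos: [0.4895, 0.1146, 0.1165]
orientation: [3.068, 0.655, -0.002]
ft_force: [-0.2, -0.1, 0.1]
opening: 0.0517
```

Run:
```python
from h import *
np.set_printoptions(precision=4,suppress=True)
s=bot.read_state(); A=R.from_rotvec(s["orientation"]).as_matrix(); print(s["tool_pos"],A,s["clock"],s["opening"])
print(np.cross(A[:,2],[0,0,-1])/.0698)
```

```text
[0.4895 0.1146 0.1165] [[ 0.9127  0.4085 -0.0006]
 [ 0.4085 -0.9127 -0.0042]
 [-0.0023  0.0035 -1.    ]] 5.05 0.05170385919790622
[ 0.0595 -0.0092  0.    ]
```

Call:
send_rows(
  plan=[0,0.4,-0.4,0,0,0.2,0.4,0,0,-0.3,0,0,0,0.4,0,0,0,0,0,0,0.4],
)

```text
clock: 5.3
tool_pos: [0.4872, 0.1206, 0.0979]
orientation: [3.065, 0.673, -0.013]
ft_force: [-0.4, 0.8, 0.0]
opening: 0.0344
```

Call:
send_rows(
  plan=[0.14,0.12,0.15,0,0,0,0.4,0,0,0,0,0,0,0.3,0,0,0,0,0,0,0,0,0,0,0,0,0,0,0,0,0,0,0,0,0,0,0,0,0,0,0,0,0,0,0,0,0,0],
  squeeze=60,
)

```text
validation failed for argument at $.pl...
```

Run:
```python
from h import *
np.set_printoptions(precision=4,suppress=True)
s=bot.read_state(); A=R.from_rotvec(s["orientation"]).as_matrix(); print(s["tool_pos"],A,s["clock"],s["opening"],s["ft_force"])
for x in (-.1,-.06,-.01,0): # hook targets world with stand yaw
    a=.2334; print(x,.7103+np.cos(a)*(x-.053),.1689+np.sin(a)*(x-.053))
```

```text
[0.4872 0.1206 0.0979] [[ 0.9081  0.4188 -0.0074]
 [ 0.4188 -0.9081 -0.0056]
 [-0.0091  0.002  -1.    ]] 5.3 0.03438229182094199 [-0.404   0.7747  0.0075]
-0.1 0.5614484962947401 0.13351314022574184
-0.06 0.6003639221000369 0.14276460683339104
-0.01 0.6490082043566577 0.15432894009295253
0 0.6587370608079819 0.15664180674486483
```

Call:
send_rows(
  plan=[0.14,0.12,0.15,0,0,0,0.4,0,0,0,0,0,0,0.3,0,0,0,0,0,0,0,0,0,0,0,0,0,0,0,0,0,0,0,0,0,0,0,0,0,0,0,0,0,0,0,0,0,0,0],
  squeeze=60,
)

```text
clock: 5.88
tool_pos: [0.4919, 0.1236, 0.104]
orientation: [3.064, 0.674, -0.007]
ft_force: [0.1, -0.6, -2.6]
opening: 0.0107
```

Call:
send_rows(
  plan=[0,0,0.4,0,0,0,0,0,0,0.9,0,0,0,0,0,0,1,0,0,-0.4,0,0,0,1,0,0,-0.6,0,0,0,1,0,0,-0.6,0,0,0,1,0,0,-0.6,0,0,0,1,0,0,-0.5,0,0,0,1,0,0,-0.2,0],
)

```text
clock: 6.55
tool_pos: [0.4846, 0.1225, 0.2505]
orientation: [3.121, 0.346, -0.034]
ft_force: [0.7, -0.8, -3.9]
opening: 0.011
```

Call:
send_rows(
  plan=[0.4,0.06,0.4,0,0,0,0,0.5,0.06,0,0,0,0,0,0.5,0.08,0,0,0,0,0,0.5,0.08,0,0,0,0,0,0.5,0.08,0,0,0,0,0,0.5,0.08,0,0,0,0,0,0.2,0.04,0,0,0,0,0,0,0,0,0,0,0,0],
)

```text
clock: 7.22
tool_pos: [0.5528, 0.133, 0.2616]
orientation: [3.121, 0.345, -0.028]
ft_force: [-0.6, -0.1, -3.2]
opening: 0.0108
```

```bash
cat > st.py <<'E'
from h import *
np.set_printoptions(precision=4,suppress=True)
s=bot.read_state(); A=R.from_rotvec(s["orientation"]).as_matrix()
print(s["clock"],s["tool_pos"],"yaw",np.arctan2(A[1,0],A[0,0]),"level",np.cross(A[:,2],[0,0,-1])/.0698,s["opening"],s["ft_force"])
E
cat > v.py <<'E'
from fit import *
def overlay(n,name,q,im,col):
    r=(render(M[name],q,K(n))>.5).astype(np.uint8); c,_=cv2.findContours(r,0,2); cv2.drawContours(im,c,-1,col,1)
E
python3 - <<'E'
from st import *
from v import *
ims=[]
for n,b in(("top",(130,300,215,385)),("side",(170,370,180,400))):
    im=bot.camera(n); overlay(n,"stand",(.7103,.1689,.2334),im,(0,0,255)); im=im[b[0]:b[1],b[2]:b[3]]; ims.append(cv2.resize(im,(int(im.shape[1]*560/im.shape[0])//1,560))[:, :])
ims=[cv2.resize(i,(400,int(i.shape[0]*400/i.shape[1])),interpolation=cv2.INTER_AREA) for i in ims]; h=max(i.shape[0] for i in ims)
cv2.imwrite("pics/c.png",np.hstack([cv2.copyMakeBorder(i,0,h-i.shape[0],0,0,0) for i in ims]))
E
```

```text
7.2167 [0.5528 0.133  0.2616] yaw 0.2201903756543726 level [ 0.0507 -0.2502  0.    ] 0.010790280071917987 [-0.6404 -0.0572 -3.2269]
```

View pics/c.png

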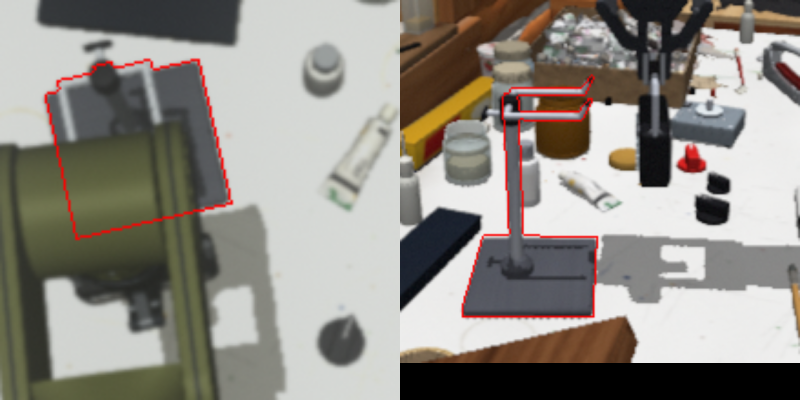

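Call:
send_rows(
  plan=[0,0,-0.25,0.05,-0.25,0.18,0,0.3,0.06,0,0,0,0,0,0.3,0.07,0,0,0,0,0,0,0,0,0,0,0,0],
)

```text
clock: 7.65
tool_pos: [0.5635, 0.1355, 0.2554]
orientation: [3.12, 0.365, -0.005]
ft_force: [-1.3, -0.5, -2.5]
opening: 0.0107
```

```bash
python3 -c "
from st import *"
```

```text
7.65 [0.5635 0.1355 0.2554] yaw 0.2327993150342914 level [ 0.0094 -0.0429  0.    ] 0.01069511103898507 [-1.2524 -0.5118 -2.516 ]
```

Call:
send_rows(
  plan=[0.5,0.1,0,0,0,0,0,0.6,0.13,0,0,0,0,0,0.6,0.13,0,0,0,0,0,0.6,0.13,0,0,0,0,0,0.6,0.13,0,0,0,0,0,0.6,0.13,0,0,0,0,0,0.5,0.12,0,0,0,0,0,0.2,0.04,0,0,0,0,0],
)

```text
clock: 8.32
tool_pos: [0.6561, 0.1556, 0.257]
orientation: [3.12, 0.363, 0.0]
ft_force: [-0.3, -0.2, -3.7]
opening: 0.0111
```

```bash
python3 -c "
from st import *
im=look('side','d0.png')[180:330,230:400]
cv2.imwrite('pics/d.png',cv2.resize(im,(680,600),interpolation=cv2.INTER_CUBIC))"
```

```text
8.3167 [0.6561 0.1556 0.257 ] yaw 0.2316705650008234 level [0.0017 0.0008 0.    ] 0.011109529307242454 [-0.3445 -0.1884 -3.6593]
```

View pics/d.png

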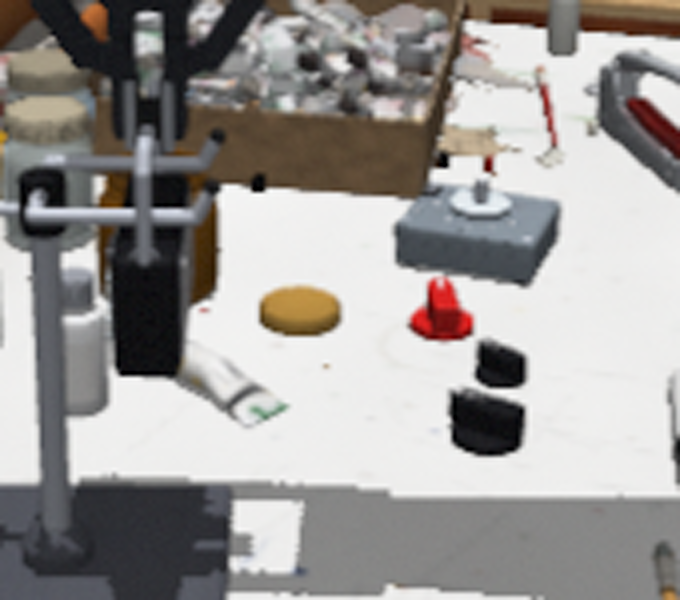

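Both prongs pass through the handle opening, with the bar above them and the box below. Lowering now.

Call:
send_rows(
  plan=[0,0,-0.4,0,0,0,0,0,0,-0.4,0,0,0,0,0,0,-0.3,0,0,0,0,0,0,-0.2,0,0,0,0,0,0,-0.1,0,0,0,0,0,0,0,0,0,0,0],
)

```text
clock: 8.87
tool_pos: [0.6557, 0.1554, 0.226]
orientation: [3.12, 0.363, -0.0]
ft_force: [1.6, 1.0, 0.8]
opening: 0.0105
```

Call:
send_rows(
  plan=[0,0,0,0,0,0,0.15,0,0,0,0,0,0,0.25,0,0,0,0,0,0,0.33,0,0,0,0,0,0,0.33,0,0,0,0,0,0,0.33],
)

```text
clock: 9.28
tool_pos: [0.6566, 0.1556, 0.2299]
orientation: [-3.12, -0.363, -0.008]
ft_force: [-0.3, 0.4, -1.0]
opening: 0.0286
```

Call:
send_rows(
  plan=[0,0,0.3,0,0,0,0.33,0,0,0.6,0,0,0,0.33,0,0,1,0,0,0,0.33,0,0,1,0,0,0,0.33,0,0,1,0,0,0,0.33],
)

```text
clock: 9.7
tool_pos: [0.6539, 0.1552, 0.3077]
orientation: [3.12, 0.363, -0.007]
ft_force: [-0.1, -0.6, 0.3]
opening: 0.0282
```

Run:
```python
from st import *
from v import *
im=look('side','e0.png')
n="side"; D=[bot.cut_out("lamp",n)]
print([(round(d["p"],2),d["rect"]) for d in D[0]])
overlay("side","lamp",(.6557,.1554,.2334,.123),im,(0,0,255)); a=im[180:330,230:400]; a=cv2.resize(a,(400,353),interpolation=cv2.INTER_CUBIC)
w=look('wrist','e1.png'); overlay("wrist","knob",(.4958,-.0432,-.2674),w,(0,0,255)); w=cv2.resize(w,(400,300)); cv2.imwrite("pics/e.png",np.hstack([a,cv2.copyMakeBorder(w,0,53,0,0,0)]))
```

```text
9.7 [0.6539 0.1552 0.3077] yaw 0.23145199119186494 level [ 0.0115 -0.0587  0.    ] 0.028163100692444754 [-0.0857 -0.6123  0.3074]
[(0.86, [256.2, 211.9, 280.4, 290.3])]
```

View pics/e.png

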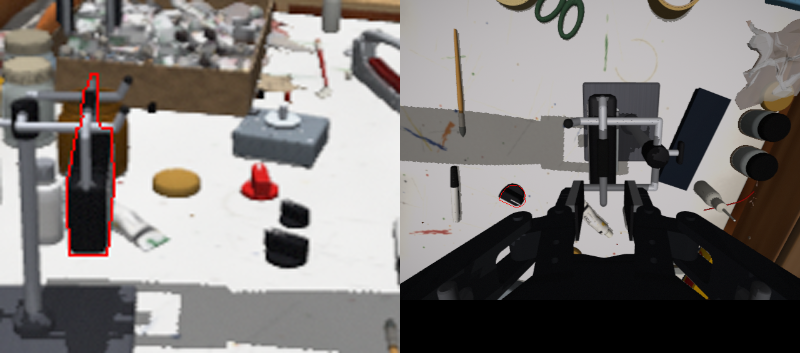

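The lamp hangs with its bar across both prongs, matching the overlay in the side view and confirmed from above. Next is the knob.

Call:
send_rows(
  plan=[-0.6,-0.77,0.3,0,0,0.95,0.33,-0.6,-0.77,0,0,0,0.95,0.33,-0.6,-0.77,0,0,0,0.95,0.33,-0.6,-0.77,0,0,0,0.95,0.5,-0.6,-0.77,-0.4,0,0,0.95,0.5,-0.6,-0.77,-0.4,0,0,0.95,0.5,-0.6,-0.77,-0.4,0,0,0.95,0.5,-0.6,-0.77,-0.4,0,0,0.95,0.5],
)

```text
clock: 10.52
tool_pos: [0.554, 0.0305, 0.276]
orientation: [-2.896, -1.211, 0.009]
ft_force: [0.2, -0.9, -0.3]
opening: 0.0426
```

Call:
send_rows(
  plan=[-0.6,-0.77,-0.5,0,0,0.95,0.5,-0.6,-0.77,-0.5,0,0,0.95,0.5,-0.6,-0.77,-0.5,0,0,0.95,0.5,-0.6,-0.7,-0.5,0,0,0.95,0.5,-0.3,-0.3,-0.5,0,0,0.5,0.5,0,0,0,0,0,0,0.5],
)

```text
clock: 11.02
tool_pos: [0.4902, -0.0401, 0.214]
orientation: [-2.664, -1.647, 0.029]
ft_force: [0.4, 0.6, -0.2]
opening: 0.0427
```

Run:
```python
from st import *
from v import *
w=look('wrist','f0.png'); ds=bot.cut_out("knob","wrist")
for d in ds: print(round(d["p"],2),d["rect"],ray("wrist",(d["rect"][0]+d["rect"][2])/2,(d["rect"][1]+d["rect"][3])/2,.015))
c=proj("wrist",[.4958,-.0432,.01])
m=[d for d in ds if np.hypot((d["rect"][0]+d["rect"][2])/2-c[0],(d["rect"][1]+d["rect"][3])/2-c[1])<50]
if m:
    q,e=fit("knob",(.4958,-.0432,-.4),[m[0]["pixels"].astype(float)],[K("wrist")]); print(q,e); overlay("wrist","knob",q,w,(0,0,255))
cv2.imwrite("pics/f.png",w)
```

```text
11.0167 [ 0.4902 -0.0401  0.214 ] yaw 1.1074151386505326 level [ 0.0269 -0.2941  0.    ] 0.04267130395780466 [ 0.4348  0.5694 -0.1672]
0.74 [205.4, 305.8, 239.4, 346.4] [ 0.5455 -0.1944  0.015 ]
0.73 [242.0, 244.2, 277.5, 288.4] [ 0.5041 -0.1247  0.015 ]
0.63 [307.3, 200.4, 357.1, 253.8] [ 0.5004 -0.0396  0.015 ]
[ 0.4984 -0.04   -0.2931] 0.03465193766446062
```

View pics/f.png

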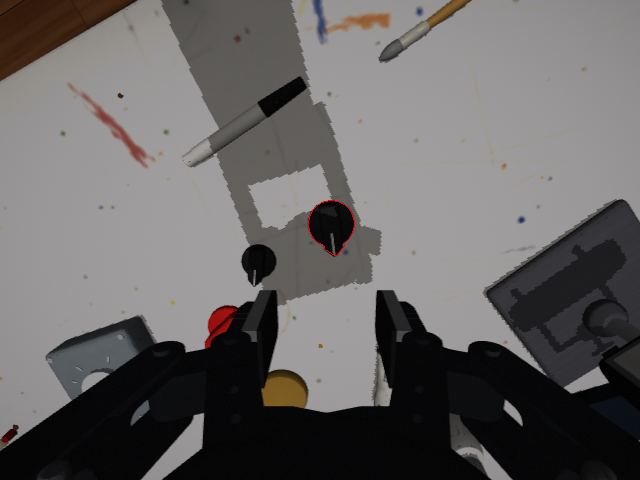

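Call:
send_rows(
  plan=[0.4,0,0,0.03,-0.29,0.9,0.5,0,0,-0.4,0,0,0.8,0.5,0,0,-0.9,0,0,0.7,0.5,0,0,-0.9,0,0,0,0.5,0,0,-0.9,0,0,0,0.5,0,0,-0.9,0,0,0,0.5,0,0,-0.9,0,0,0,0.5,0,0,-0.4,0,0,0,0.5],
)

```text
clock: 11.78
tool_pos: [0.5111, -0.0353, 0.1174]
orientation: [2.506, 1.869, 0.03]
ft_force: [-0.8, -0.1, -0.6]
opening: 0.0428
```

```bash
python3 -c "
from st import *"
```

```text
11.7833 [ 0.5111 -0.0353  0.1174] yaw 1.2814248700519686 level [0.01   0.3523 0.    ] 0.042792955194363526 [-0.7698 -0.1341 -0.6154]
```

Call:
send_rows(
  plan=[-0.5,-0.2,0,0,0.35,0,0.5,0,0,-0.2,0,0,0,0.5,0,0,-0.5,0,0,0,0.5,0,0,-0.7,0,0,0,0.5,0,0,-0.7,0,0,0,0.5,0,0,-0.4,0,0,0,0.5,0,0,0,0,0,0,0.5],
)

```text
clock: 12.37
tool_pos: [0.5048, -0.039, 0.0692]
orientation: [2.514, 1.875, 0.006]
ft_force: [-1.3, -1.0, -0.3]
opening: 0.0427
```

Run:
```python
from st import *
from v import *
w=look('wrist','g0.png'); ds=bot.cut_out("knob","wrist")
c=proj("wrist",[.4984,-.04,.01])
m=[d for d in ds if np.hypot((d["rect"][0]+d["rect"][2])/2-c[0],(d["rect"][1]+d["rect"][3])/2-c[1])<60]
q,e=fit("knob",(.4984,-.04,-.29),[m[0]["pixels"].astype(float)],[K("wrist")]); print(c,m[0]["rect"],q,e)
```

```text
12.3667 [ 0.5048 -0.039   0.0692] yaw 1.2814829608535347 level [0.0263 0.0852 0.    ] 0.042719560325618244 [-1.28   -0.9561 -0.2887]
[322.2482 251.9569] [283.1, 209.0, 360.9, 304.1] [ 0.4967 -0.0409 -0.3409] 0.028446783236258266
```

Call:
send_rows(
  plan=[-0.38,-0.08,-0.2,0.02,0.08,-0.4,0.5,0,0,-0.5,0,0,-0.1,0.5,0,0,-0.7,0,0,0,0.5,0,0,-0.7,0,0,0,0.5,0,0,-0.5,0,0,0,0.5,0,0,0,0,0,0,0.5],
)

```text
clock: 12.97
tool_pos: [0.5004, -0.0418, 0.0199]
orientation: [2.549, 1.821, 0.012]
ft_force: [-0.9, -0.0, -0.1]
opening: 0.0426
```

```bash
python3 -c "
from st import *"
```

```text
12.9667 [ 0.5004 -0.0418  0.0199] yaw 1.2404993975970213 level [0.0403 0.1678 0.    ] 0.04260305152516908 [-0.885  -0.0033 -0.1205]
```

Call:
send_rows(
  plan=[-0.18,0.04,-0.25,0.04,0.16,0,0.5,0,0,-0.2,0,0,0,0.5,0,0,0,0,0,0,0.4,0,0,0,0,0,0,0.35],
)

```text
clock: 13.3
tool_pos: [0.4967, -0.041, 0.0105]
orientation: [-2.557, -1.825, 0.0]
ft_force: [-0.9, 0.1, 0.4]
opening: 0.03
```

```bash
python3 -c "
from st import *"
```

```text
13.3 [ 0.4967 -0.041   0.0105] yaw 1.2397409166498055 level [-0.0035 -0.0026 -0.    ] 0.029966696187068504 [-0.9484  0.1343  0.4084]
```

Call:
send_rows(
  plan=[0,0,0,0,0,0,0.2,0,0,0,0,0,0,0,0,0,0,0,0,0,0,0,0,0,0,0,0,0,0,0,0,0,0,0,0],
  squeeze=70,
)

```text
clock: 13.72
tool_pos: [0.4982, -0.0413, 0.0123]
orientation: [2.555, 1.824, 0.004]
ft_force: [0.1, 0.2, 0.3]
opening: 0.0181
```

```bash
python3 -c "
from st import *"
```

```text
13.7167 [ 0.4982 -0.0413  0.0123] yaw 1.2397026945969511 level [0.0062 0.0476 0.    ] 0.01809938796692102 [0.0913 0.1819 0.3124]
```

Call:
send_rows(
  plan=[0,0,0.4,0,0.04,0,0,0,0,0.8,0,0,0,0,0,0,1,0,0,0,0,0.1,-0.3,1,0,0,-0.3,0,0.15,-0.8,1,0,0,-0.5,0,0.15,-0.9,1,0,0,-0.5,0,0.15,-0.9,0.8,0,0,-0.5,0,0.15,-0.9,0.5,0,0,-0.5,0],
)

```text
clock: 14.38
tool_pos: [0.5074, -0.116, 0.1474]
orientation: [-2.69, -1.609, 0.008]
ft_force: [0.3, -0.7, -0.3]
opening: 0.0182
```

Call:
send_rows(
  plan=[0.15,-0.9,0,0,0,-0.5,0,0.15,-0.9,0,0,0,-0.5,0,0.15,-0.9,0,0,0,-0.5,0,0.15,-0.9,0,0,0,-0.5,0,0.15,-0.9,0,0,0,-0.5,0,0.15,-0.9,0,0,0,-0.5,0,0.15,-0.9,0,0,0,-0.5,0,0.15,-0.9,0,0,0,-0.5,0],
)

```text
clock: 15.05
tool_pos: [0.5349, -0.2684, 0.1591]
orientation: [2.9, 1.2, 0.005]
ft_force: [0.5, -0.5, -0.6]
opening: 0.0184
```

```bash
python3 -c "
from st import *"
```

```text
15.05 [ 0.5349 -0.2684  0.1591] yaw 0.7844807867964356 level [0.0231 0.0601 0.    ] 0.018375458311261462 [ 0.4624 -0.4773 -0.558 ]
```

Call:
send_rows(
  plan=[0.15,-0.9,0,0,0,0,0,0.1,-0.9,0,0.02,0.06,0,0,0,0,0,0,0,0,0,0,0,0,0,0,0,0],
)

```text
clock: 15.38
tool_pos: [0.54, -0.3094, 0.1613]
orientation: [2.904, 1.193, 0.0]
ft_force: [0.2, 0.4, -0.7]
opening: 0.018
```

Run:
```python
from st import *
from v import *
w=look('wrist','i0.png'); d=bot.cut_out("dimmer","wrist"); k=bot.cut_out("knob","wrist")
print([(round(x["p"],2),x["rect"]) for x in d+k])
if d:
    q,e=fit("dimmer",(.5431,-.329,-.13),[d[0]["pixels"].astype(float)],[K("wrist")]); print(q,e)
    overlay("wrist","dimmer",q,w,(0,0,255))
cv2.imwrite("pics/i.png",w)
```

```text
15.3833 [ 0.54   -0.3094  0.1613] yaw 0.7795139730830589 level [0.0217 0.0103 0.    ] 0.018039324197931108 [ 0.2013  0.4013 -0.6806]
[(0.67, [224.1, 162.1, 401.8, 292.7]), (0.81, [275.7, 247.8, 381.3, 383.4]), (0.69, [409.5, 103.2, 475.2, 167.1]), (0.4, [282.6, 229.7, 340.1, 263.7])]
[ 0.5411 -0.3248 -0.1131] 0.3611152508025215
```

View pics/i.png

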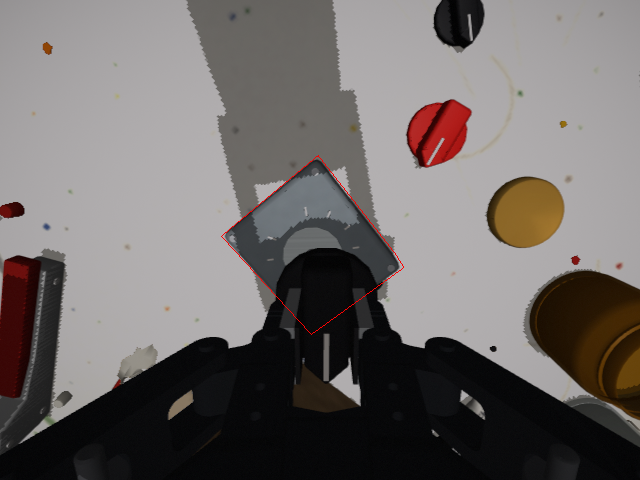

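The held knob hides the shaft, so I'll sidestep about 60 mm to see the dial and its tab.

Call:
send_rows(
  plan=[0.55,-0.55,0,0,0,0,0,0.55,-0.55,0,0,0,0,0,0.55,-0.55,0,0,0,0,0,0.3,-0.3,0,0,0,0,0,0,0,0,0,0,0,0,0,0,0,0,0,0,0],
)

```text
clock: 16.03
tool_pos: [0.5798, -0.3422, 0.1613]
orientation: [-2.9, -1.204, 0.001]
ft_force: [-1.3, 1.1, -0.2]
opening: 0.0181
```

Run:
```python
from st import *
from v import *
w=look('wrist','j0.png'); cam=K("wrist"); d=bot.cut_out("dimmer","wrist"); k=bot.cut_out("knob","wrist")
print([(round(x["p"],2),x["rect"]) for x in d+k])
q,e=fit("dimmer",(.5431,-.329,-.13),[d[0]["pixels"].astype(float)],[cam]); print("dimmer",q,e)
c=proj("wrist",[q[0],q[1],.045]); print("disc at",c)
m=[x for x in k if x["rect"][3]>330][0]["pixels"].astype(float); m[290:]=0
yaw=np.arctan2(A[1,0],A[0,0])-np.pi/2; z=s["tool_pos"][2]-.0123; p=s["tool_pos"]
def cost(o):
    r=render(M["knob"],(p[0]+o[0],p[1]+o[1],yaw,z),cam); r[290:]=0; return 1-np.minimum(r,m).sum()/np.maximum(r,m).sum()
o=minimize(cost,(0,0),method="Nelder-Mead",options=dict(initial_simplex=[(0,0),(.006,0),(0,.006)],xatol=1e-4,fatol=1e-5)); print("knob off",o.x,o.fun)
overlay("wrist","knob",(p[0]+o.x[0],p[1]+o.x[1],yaw,z),w,(0,255,0))
a=w[max(0,int(c[1])-75):int(c[1])+75,int(c[0])-75:int(c[0])+75]; print("crop origin",int(c[0])-75,max(0,int(c[1])-75))
a=cv2.resize(a,(450,450*a.shape[0]//a.shape[1]),interpolation=cv2.INTER_CUBIC)
b=cv2.resize(w[180:420,200:440],(350,350)); H=max(a.shape[0],350)
cv2.imwrite("pics/j.png",np.hstack([cv2.copyMakeBorder(x,0,H-x.shape[0],0,0,0) for x in(a,b)]))
```

```text
16.0333 [ 0.5798 -0.3422  0.1613] yaw 0.7871219383494081 level [-0.0153 -0.0177 -0.    ] 0.018122052552518402 [-1.2674  1.0529 -0.1727]
[(0.83, [407.1, 21.8, 475.3, 98.6]), (0.73, [277.5, 246.8, 381.1, 382.6])]Traceback (most recent call last):
  File "<stdin>", line 5, in <module>
IndexError: list index out of range
```

Run:
```python
from st import *
from v import *
w=look('wrist','j0.png'); cam=K("wrist"); k=bot.cut_out("knob","wrist")
m=[x for x in k if x["rect"][3]>330][0]["pixels"].astype(float); m[290:]=0
yaw=np.arctan2(A[1,0],A[0,0])-np.pi/2; z=s["tool_pos"][2]-.0123; p=s["tool_pos"]
def cost(o):
    r=render(M["knob"],(p[0]+o[0],p[1]+o[1],yaw,z),cam); r[290:]=0; return 1-np.minimum(r,m).sum()/np.maximum(r,m).sum()
o=minimize(cost,(0,0),method="Nelder-Mead",options=dict(initial_simplex=[(0,0),(.006,0),(0,.006)],xatol=1e-4,fatol=1e-5)); print("knob off",o.x,o.fun)
overlay("wrist","knob",(p[0]+o.x[0],p[1]+o.x[1],yaw,z),w,(0,255,0))
q=(.5431,-.329,-.13); M["d"]=[disc(.023,.045,.0451)]; overlay("wrist","d",q,w,(0,0,255))
c=proj("wrist",[q[0],q[1],.045]); x0,y0=int(c[0])-70,max(0,int(c[1])-70); print("disc",c,"crop",x0,y0, "tip",proj("wrist",[q[0],q[1],.064]))
a=w[y0:y0+140,x0:x0+140]; a=cv2.resize(a,(450,450),interpolation=cv2.INTER_CUBIC)
b=cv2.resize(w[180:420,200:440],(350,350))
cv2.imwrite("pics/j.png",np.hstack([a,cv2.copyMakeBorder(b,0,100,0,0,0)]))
```

```text
16.1833 [ 0.5795 -0.3421  0.1613] yaw 0.7869710374262197 level [-0.0118 -0.0154 -0.    ] 0.018784859158925495 [ 0.0721 -0.0331 -0.9546]
knob off [-0.0012  0.0002] 0.03462643964364687
disc [304.9605 192.6798] crop 234 122 tip [303.3469 196.4084]
```

View pics/j.png

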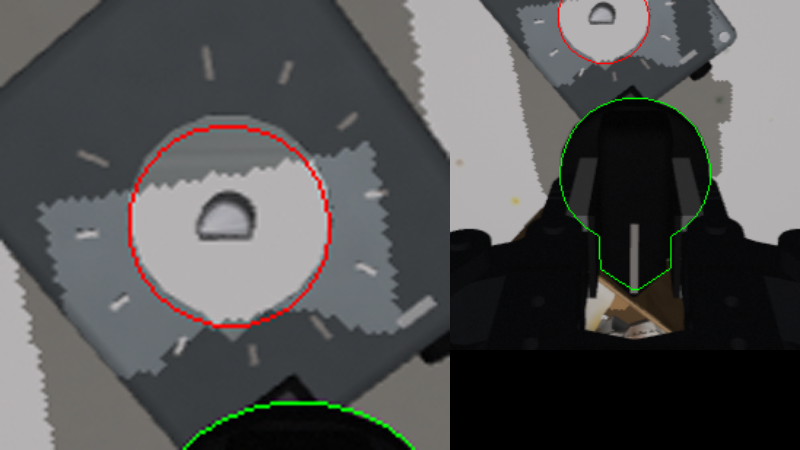

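Run:
```python
from st import *
f=lambda u,v,z:ray("wrist",234+u/3.214,122+v/3.214,z)[:2]
c=f(230,215.5,.045); t=f(233,340,.045); print("c",c,"tab r",np.linalg.norm(t-c),"yaw",np.arctan2(*(t-c)[::-1]))
a,b=f(198,240,.064),f(256,240,.064); n=b-a; print("flat len",np.linalg.norm(n),"normal yaw",np.arctan2(n[1],n[0])+np.array([-1,1])*np.pi/2)
print("tip from D: ", f(226,191,.064), (a+b)/2)
for l,r in((129,331),): print(np.linalg.norm(f(l,215,.045)-f(r,215,.045)))
```

```text
16.2833 [ 0.5795 -0.3424  0.1614] yaw 0.7867483555201458 level [-0.0098 -0.0129 -0.    ] 0.018805845176167107 [-0.3776  0.4129 -0.3649]
c [ 0.5416 -0.3268] tab r 0.02898411681113824 yaw -0.7762340764968935
flat len 0.012266942393426196 normal yaw [-0.7845  2.3571]
tip from D:  [ 0.5366 -0.3213] [ 0.5438 -0.3285]
0.04582566230676188
```

Call:
send_rows(
  plan=[-0.5,0.2,-0.3,0,0,0,0,-0.6,0.25,-0.6,0,0,0,0,-0.5,0.2,-0.6,0,0,0,0,-0.2,0.1,-0.4,0,0,0,0,0,0,0,0,0,0,0,0,0,0,0,0,0,0],
)

```text
clock: 16.78
tool_pos: [0.5419, -0.326, 0.1241]
orientation: [2.9, 1.204, 0.002]
ft_force: [0.5, 0.1, 0.5]
opening: 0.0182
```

```bash
python3 -c "
from st import *
print((np.array([.5425,-.3269])-s['tool_pos'][:2])/.02)"
```

```text
16.7833 [ 0.5419 -0.326   0.1241] yaw 0.7870558006849376 level [0.0156 0.0292 0.    ] 0.018158566947479055 [0.4886 0.1016 0.474 ]
[ 0.032 -0.043]
```

Nearly on axis. Descending to just above the shaft tip.

Call:
send_rows(
  plan=[0.03,-0.04,-0.4,0.015,0.03,0,0,0,0,-0.6,0,0,0,0,0,0,-0.5,0,0,0,0,0,0,-0.3,0,0,0,0,0,0,-0.1,0,0,0,0,0,0,0,0,0,0,0],
)

```text
clock: 17.28
tool_pos: [0.5447, -0.328, 0.0835]
orientation: [2.899, 1.204, 0.002]
ft_force: [0.6, -0.4, -0.5]
opening: 0.0183
```

```bash
python3 -c "
from st import *
print((np.array([.5425,-.3269])-s['tool_pos'][:2])/.02)"
```

```text
17.2833 [ 0.5447 -0.328   0.0835] yaw 0.7872525976643816 level [0.0232 0.0327 0.    ] 0.01833938202195975 [ 0.6108 -0.3805 -0.5032]
[-0.1078  0.0571]
```

Call:
send_rows(
  plan=[-0.1,0.05,-0.1,0.02,0.03,0,0,0,0,-0.1,0,0,0,0,0,0,0,0,0,0,0],
)

```text
clock: 17.53
tool_pos: [0.5427, -0.327, 0.0789]
orientation: [-2.901, -1.205, 0.0]
ft_force: [0.3, 0.2, -0.5]
opening: 0.0182
```

```bash
python3 -c "
from st import *
print((np.array([.5425,-.3269])-s['tool_pos'][:2])/.02)
bot.camera('side')
s=bot.read_state(); print(s['tool_pos'],s['ft_force'])
bot.camera('side')
s=bot.read_state(); print(s['tool_pos'],s['ft_force'])"
```

```text
17.5333 [ 0.5427 -0.327   0.0789] yaw 0.787400743390663 level [-0.0011 -0.0034 -0.    ] 0.018185412754615993 [ 0.2874  0.1958 -0.52  ]
[-0.01    0.0056]
[ 0.5428 -0.3271  0.0792] [0.2506 0.2332 0.541 ]
[ 0.5429 -0.3272  0.0794] [ 0.0891 -0.3564 -0.4024]
```

Call:
send_rows(
  plan=[-0.02,0.01,-0.15,0,0,0,0,0,0,-0.15,0,0,0,0,0,0,-0.1,0,0,0,0,0,0,0,0,0,0,0],
)

```text
clock: 17.97
tool_pos: [0.5431, -0.3274, 0.0721]
orientation: [2.899, 1.204, 0.002]
ft_force: [-0.0, 0.0, -0.2]
opening: 0.0181
```

Already about 4 mm over the shaft with no force, so it has entered. Continuing down.

Call:
send_rows(
  plan=[-0.02,0.02,-0.2,0,0,0,0,0,0,-0.2,0,0,0,0,0,0,-0.15,0,0,0,0,0,0,0,0,0,0,0],
)

```text
clock: 18.3
tool_pos: [0.5427, -0.327, 0.06]
orientation: [2.899, 1.204, 0.002]
ft_force: [0.2, 0.1, -0.8]
opening: 0.0184
```

Call:
send_rows(
  plan=[0,0,-0.1,0,0,0,0,0,0,0,0,0,0,0],
)

```text
clock: 18.47
tool_pos: [0.5429, -0.3271, 0.058]
orientation: [2.899, 1.204, 0.003]
ft_force: [-1.3, 1.8, 3.1]
opening: 0.0183
```

Call:
send_rows(
  plan=[0,0,-0.1,0,0,0,0,0,0,-0.1,0,0,0,0],
)

```text
clock: 18.63
tool_pos: [0.5432, -0.3273, 0.0556]
orientation: [2.898, 1.204, 0.003]
ft_force: [-3.5, 3.3, 4.7]
opening: 0.0181
```

Call:
send_rows(
  plan=[0,0,-0.1,0,0,0,0,0,0,-0.1,0,0,0,0],
)

```text
clock: 18.8
tool_pos: [0.5433, -0.3274, 0.0537]
orientation: [2.899, 1.205, 0.002]
ft_force: [-6.2, 3.8, 13.7]
opening: 0.0181
```

```bash
python3 -c "
from st import *
bot.camera('side')
s=bot.read_state(); print(s['tool_pos'],s['ft_force'],s['torque'])"
```

```text
18.8 [ 0.5433 -0.3274  0.0537] yaw 0.7876094650604096 level [0.0253 0.028  0.    ] 0.018076845257123973 [-6.1529  3.8179 13.683 ]
[ 0.5433 -0.3275  0.0539] [-4.0737  1.2392  9.0686] [ 0.344   0.5017 -0.0203]
```

Call:
send_rows(
  plan=[-0.04,0.03,-0.06,0.02,0.02,0,0,-0.03,0.02,-0.08,0,0,0,0],
)

```text
clock: 19.02
tool_pos: [0.5433, -0.3274, 0.0543]
orientation: [2.898, 1.204, 0.003]
ft_force: [-3.1, 1.9, 6.4]
opening: 0.0188
```

Run:
```python
from st import *
from v import *
bot.camera("top")
for i in range(6):
    im=look('side','k0.png'); s=bot.read_state(); print(s['tool_pos'],s['ft_force'],s["opening"])
d=bot.cut_out("lamp","side"); q=(.656,.1556,.2334,.123)
print([(x["p"],x["rect"]) for x in d]); overlay("side","lamp",q,im,(0,0,255))
a=im[190:310,240:400]; cv2.imwrite("pics/k.png",cv2.resize(a,(800,600),interpolation=cv2.INTER_CUBIC))
```

```text
19.0167 [ 0.5433 -0.3274  0.0543] yaw 0.7877051179104007 level [0.0376 0.0499 0.    ] 0.01880581724741054 [-3.1128  1.9342  6.4176]
[ 0.5433 -0.3274  0.0542] [-2.0409  1.3959  6.9648] 0.018502237871802454
[ 0.5433 -0.3274  0.0543] [-2.0028  1.5338  6.6562] 0.018126494537224064
[ 0.5433 -0.3275  0.0543] [-1.2377  1.7985  7.2157] 0.018173261479611284
[ 0.5433 -0.3274  0.0542] [-2.3972  1.963   6.5873] 0.018163678469305836
[ 0.5433 -0.3274  0.0542] [-2.0568  0.9408  7.4865] 0.018664855114368425
[ 0.5433 -0.3274  0.0542] [-3.1543  1.3295  7.3208] 0.018428806850137234
[(0.79, [254.5, 216.6, 278.4, 290.6]), (0.24, [344.3, 226.5, 355.4, 235.9])]
```

View pics/k.png

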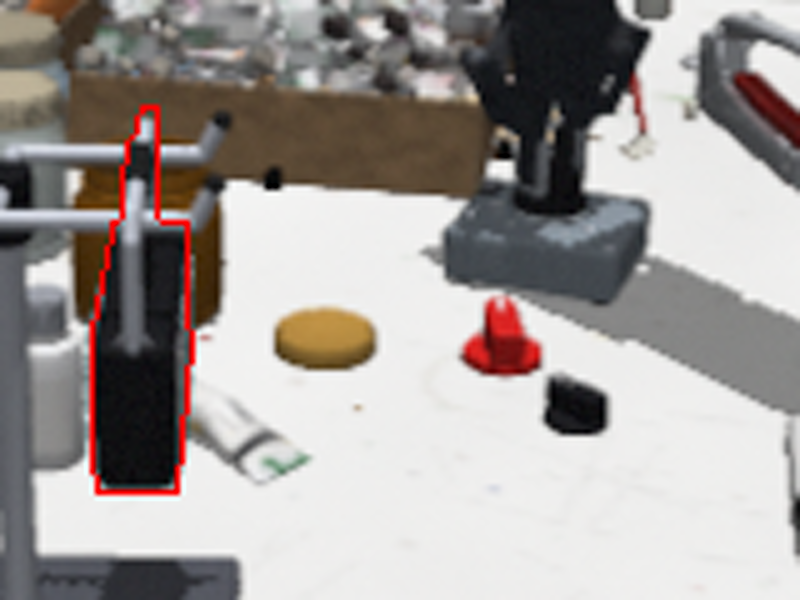

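The lamp hangs still and matches the overlay, and the knob is seated. At about 7 N the press may sit just short of the stop, so I'll push a little more.

Call:
send_rows(
  plan=[-0.03,0.02,-0.12,0.03,0.04,0,0,-0.03,0.02,-0.12,0,0,0,0],
)

```text
clock: 19.58
tool_pos: [0.5435, -0.3275, 0.0538]
orientation: [2.898, 1.205, 0.003]
ft_force: [-5.9, 3.9, 13.0]
opening: 0.0183
```

Run:
```python
from st import *
for i in range(5):
    bot.camera("side"); s=bot.read_state(); print(s['tool_pos'],s['ft_force'],s["opening"])
```

```text
19.5833 [ 0.5435 -0.3275  0.0538] yaw 0.787891714459582 level [0.0287 0.038  0.    ] 0.018307408622257708 [-5.941   3.8777 13.0468]
[ 0.5434 -0.3275  0.0538] [-4.7959  3.5585 11.3348] 0.018137725287578947
[ 0.5434 -0.3275  0.0538] [-4.9613  3.3524 11.4692] 0.018335638461163185
[ 0.5434 -0.3275  0.0538] [-4.8034  2.8291 11.4852] 0.018357101695131463
[ 0.5434 -0.3275  0.0538] [-3.8525  2.6225 11.2786] 0.018384878435132705
[ 0.5434 -0.3275  0.0538] [-4.3998  3.0283 12.0337] 0.018395320100337394
```

```bash
python3 -c "
from st import *
print(bot.close_job())"
```

```text
19.8333 [ 0.5434 -0.3275  0.0538] yaw 0.7878728737037044 level [0.0307 0.0402 0.    ] 0.018395320100337394 [-4.3998  3.0283 12.0337]
the job is handed in; nothing more can be done
None
```

I hung the lamp on the stand and let go of it. I then fitted the larger black knob on the dimmer shaft and handed the job in still gripping it and holding it pressed. The hand-in gave no verdict, so what follows rests on my own checks.

- **Lamp:** the last side picture shows the bar across both prongs and the fingers well clear. It matches the projected model of the hung lamp. The light face pointed away from the post when I hung it.
- **Knob fit:** its nose was within about 0.01 rad of the shaft's flat before going down. It slid on with no force, and the shaft end met the bore at the height expected for fully home.
- **Press:** the tool pushed steadily with 11–12 N, above the 8 N spring maximum, so the shaft should be on its stop. I could not read the press joint directly.
- **Grip:** set to 70 N, with the fingers stopped at about 18 mm on the knob.
- **Disagreements:** the final tool height was about 1.5 mm lower than the geometry predicts. That could be slight slip of the knob in the fingers or arm deflection. About 5 N of sideways force was left on the shaft.
- **Bystanders:** I saw nothing disturbed in the pictures, but I did not measure each one. The clock stood at 19.8 s.

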